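# Release the rollers from the gravity dispenser into the picking bin

### The job

With the fingertips, push the blue bin straight along its guide rails until it is fully home against the back stop under the chute. Then press the paddle of the rocking lever down and keep it down until all three rollers have run out of the chute into the bin, and let the paddle go so that the gate closes again. Grasp and lift nothing, do not touch the gate or the rollers, and leave the other things on the table where they are.

Things in the scene. Friction and masses are not known exactly. Their poses are not given: they have to be found in the camera images.
- dispenser: Fixed metal stand carrying chute, lever and bin lane. Origin on the table; x axis away from the robot (yaw up to 0.3 rad either way), y left, z up. Positions called 'stand x, y, z' are in this frame, mm. The chute (stand x = 45, 50 wide inside) runs down towards -y at 0.25 rad. Two lever cheeks, 158 high, stand at x = -35, y = 13 and 47.
- bin: Loose open blue bin, 160 long (x), 110 wide (y), 60 high, 4 thick, front wall (-x side, nearest the robot) 42 high; 0.35 kg. Origin: centre of its underside; axes as the stand's. It starts 55 to 85 mm short of home and slides along stand +x under a push of 2 to 4 N. Fully home its origin is at stand x = 0 to 1, y = -85.
- lever (a joint): Rocking lever, rad: 0 = rest, gate closed; grows as the paddle is pressed, to 0.5 at its stop, gate fully lifted. Pivot along stand y through x = -35, y = 30, z = 150. A spring returns it to 0 when let go. Pressing the paddle takes about 4 N to start, 7 N at the stop. The rollers pass freely above 0.42.
- paddle (a point): Centre of the top face of the lever's square paddle (44 x 44 mm), at the end of the lever nearest the robot; at rest at stand x = -123, y = 30, 160 mm above the table, level and free underneath. It moves on an arc of radius 88 mm about the pivot and drops 41 mm by the stop.
- gate (a point): Centre of the gate plate on the other end of the lever: thin, 58 mm wide, 38 high, standing across the chute's mouth at rest, hung from a bracket over the chute. It rises about 35 mm when the paddle is down.
- mouth (a point): Middle of the lip of the chute's floor at its mouth, at stand x = 45, y = -45, z = 78 mm; the mouth opens towards -y over the bin lane.
- lane_end (a point): Foot of the back stop's face (30 mm high) at the far end of the bin lane: stand x = 81, y = -85, z = 0. The lane runs along stand x between two rails, 14 mm high, inner faces 59 mm either side of its centre line, from x = -167 to 88.
- roller0_c (a point): Centre of a plain grey roller, 28 mm in diameter, 44 long, 0.06 kg, lying across the chute, nearest the gate.
- roller1_c (a point): Centre of a plain grey roller, 28 mm in diameter, 44 long, 0.06 kg, lying across the chute, the middle one of three.
- roller2_c (a point): Centre of a plain grey roller, 28 mm in diameter, 44 long, 0.06 kg, lying across the chute, the uppermost of three.
- tape: Bystander: cardboard ring of tape, 90 mm across, 48 high, flat on the table. Origin: centre of its underside.
- carton: Bystander: closed small carton 110 x 80 x 60 mm. Origin: centre of its underside.
- mug: Bystander: white mug, 76 mm across, 90 high. Origin: centre of its underside.
- spare: Bystander: a spare roller standing on end on the table, 28 mm across, 44 high. Origin: centre of its underside.
Not all that is in view belongs to the job. Leave any red look-alike of the part that bears roller0_c alone. What is shaped like the part that bears roller1_c but purple is not meant.

How it is judged (in metres and radians):
On the way, in this order (a step that is already met when the one before it is completed fails the run):
1. the bin is fully home under the chute while the gate is still closed (x of bin in the frame of dispenser above -0.012 m and z of bin in the frame of dispenser below 0.006 m and value of joint lever below 0.1 rad), for 0.2 s.
2. the paddle is pressed down and the gate lifted (value of joint lever above 0.25 rad), for 0.1 s.
At the end, for the whole second after the job is handed in: The bin stands on the table within 12 mm of its home against the back stop, the centres of all three rollers are inside it, the lever is back within 0.06 rad of rest (gate closed), and the bin is at rest (x of bin in the frame of dispenser above -0.012 m and z of bin in the frame of dispenser below 0.006 m and x of roller0_c in the frame of bin between -0.08 and 0.08 m and y of roller0_c in the frame of bin between -0.055 and 0.055 m and z of roller0_c in the frame of bin between 0 and 0.055 m and x of roller1_c in the frame of bin between -0.08 and 0.08 m and y of roller1_c in the frame of bin between -0.055 and 0.055 m and z of roller1_c in the frame of bin between 0 and 0.055 m and x of roller2_c in the frame of bin between -0.08 and 0.08 m and y of roller2_c in the frame of bin between -0.055 and 0.055 m and z of roller2_c in the frame of bin between 0 and 0.055 m and value of joint lever below 0.06 rad and angle between bin's own z axis and vertical below 0.08 rad and linear speed of bin below 0.03 m/s); the robot touches nothing.
It fails at once if the bin is lifted or tipped (height (world z) of bin above 0.02 m or angle between bin's own z axis and vertical above 0.25 rad).
It fails at once if the robot touches the gate (contact force between any of the fingers, the arm and lever_c3 above 0.5 N or contact force between any of the fingers, the arm and lever_c4 above 0.5 N or contact force between any of the fingers, the arm and lever_c5 above 0.5 N).
It fails at once if the robot touches a roller (contact force between any of the fingers, the arm and roller0 above 0.5 N or contact force between any of the fingers, the arm and roller1 above 0.5 N or contact force between any of the fingers, the arm and roller2 above 0.5 N).
It fails at once if another thing on the table is moved more than 20 mm or tipped (distance of any of tape, carton, mug, spare from where it was at the start of the episode above 0.02 m or angle between any of tape, carton, mug, spare's own z axis and vertical above 0.4 rad).
It also fails if it takes over 43 s, if anything falls off the work surface, if the arm or the gripper's body presses on something with over 40 N, if the wrist force passes 120 N, or if a joint passes its speed limit or range.

### The arm

A 6-joint arm with a two-finger parallel gripper is mounted at the origin on the work surface. World frame = base frame: x ahead of the robot, y to its left, z up, the work surface at z = 0. Lengths are in m, angles in degrees, forces in N, time in s.
With the tool pointing down it reaches from about 0.375 to 0.75 m from the base axis. Payload 9 kg.
Tool frame: the origin (TCP) lies where the fingers leave the gripper's body, on its centre line; the fingertips stand 73 mm ahead of it and the grasp point (between the pads) lies 54 mm ahead of it (robot.tip_reach is the distance from the TCP to the fingertips, in m); z points along the fingers, y is the direction in which the jaws open and shut (so a half turn about z gives the same grasp; the last joint's range is limited). The gripper opens to 85 mm and grips with 20 to 120 N. Pads are 22 mm wide; open, the fingers measure 114 mm over their backs; the gripper's body (76 mm by 85 mm) begins 54 mm behind the grasp point. The pads swing forward as they close: fully open they stand 13 mm farther back than shut.
Start: joints at [60.693, 5.964, 5.575, 89.605, 0, 77.527], TCP at [0.174, 0.574, 0.304] pointing down, gripper open.
Joint ranges: [-171.21, 171.21], [-48.23, 106.86], [-62.78, 66.21], [-105.2, 120.99], [-86.42, 89.51], [-180, 180]. Speed limits (degrees/s): [127.2, 127.2, 147.25, 180, 180, 180].

### API

Orientations are given as [roll, pitch, yaw] about the fixed x, y, z axes, in that order (R = Rz(yaw) Ry(pitch) Rx(roll)).
In Python, from plant import robot gives the robot as it stands. Calls block until the motion is done:
- robot.move_pose(position, orientation): joint-space move of the TCP to a pose.
- robot.line_to(position, vel=0.15, rotation=None, guard=None): straight line of the TCP; rotation=None keeps the orientation; vel is the mean speed in m/s. With guard (N) it stops when the force on the tool has changed by that much, and returns True; else False.
- robot.goto_joints(angles): joint-space move.
- robot.set_gripper(opening): finger opening in m; the grip force is fixed at half the most; returns when the fingers have stopped.
- robot.pause(seconds).
- robot.ik(position, orientation): joint angles nearest the present ones, or None.
- robot.observe(): the state.
- robot.grab_frame(name): name is "scene" or "top"; returns the picture (480x640x3 uint8, blue, green, red); there is no depth.
- robot.get_calibration(name): a dict with "vertical_fov" (degrees; the focal length in pixels is half the picture's height over the tangent of half this angle, whatever the lens; pixels are square), "cx", "cy" (the principal point, pixels), "rvec" (rotation vector, rad) and "tvec" (3), from world to camera coordinates, as OpenCV has them. Camera axes: x right, y down, z forward; pixel columns grow to the right and rows downward; lengths in m; the calibration is good to about 2 mm. A picture is of the moment at which its call begins. get_calibration takes no time and is no camera call.
A pose or a line that the arm cannot do raises robot.IKError and nothing moves.
- robot.job_done(): hands the job in, once; it reports no verdict.
The state is a dict: "time": time; "q": joint angles; "qvel": joint speeds; "joint_torque": joint torques, N m; "tool_pos": TCP position; "tcp_rot": TCP orientation; "ft_force": force on the tool from outside, world axes, zero at the start; "torque": the same for the moment, N m; "gripper_width": finger opening in m.
Only numpy, scipy, OpenCV 4.12 (cv2) and the standard library are available. Lean on these libraries where they do the work, as an engineer would, in place of code of your own. Each camera call takes 0.05 s, during which the arm holds its last target.

## Working session

There is one attempt and no reset: what is moved stays moved. The work goes in short steps, each a Python script; the robot and the scene stay as the last script left them, time stands still between calls to the robot, and variables do not carry over. Pictures are saved under pics/ and viewed, and the job is handed in when it is done.

```bash
mkdir -p pics; ls
python3 - <<'E'
from plant import robot
import cv2
for n in("scene","top"):
    cv2.imwrite(f"pics/{n}0.png",robot.grab_frame(n)); print(robot.get_calibration(n))
o=robot.observe(); print(o["time"],o["tool_pos"],o["tcp_rot"],o["gripper_width"],robot.tip_reach)
E
```

```text
pics
{'vertical_fov': 42.89684559195058, 'cx': 326.47769616848507, 'cy': 237.193523107086, 'rvec': array([ 2.00260598,  1.05942759, -0.52526479]), 'tvec': array([-0.37700795, -0.21968041,  1.55201217])}
{'vertical_fov': 50.6824544310914, 'cx': 314.7142504201156, 'cy': 241.2449463320213, 'rvec': array([ 2.17986664, -2.12792657,  0.1458552 ]), 'tvec': array([0.00794461, 0.64060362, 1.15831417])}
0.1 [0.17366047 0.57411112 0.30323289] [-1.79937473e+02 -1.51438335e-02  1.63163674e+02] 0.08541509163499084 0.0726
```

View pics/scene0.png

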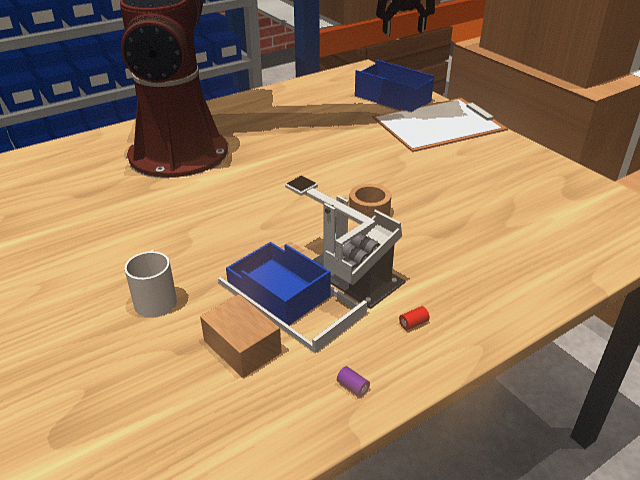

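View pics/top0.png

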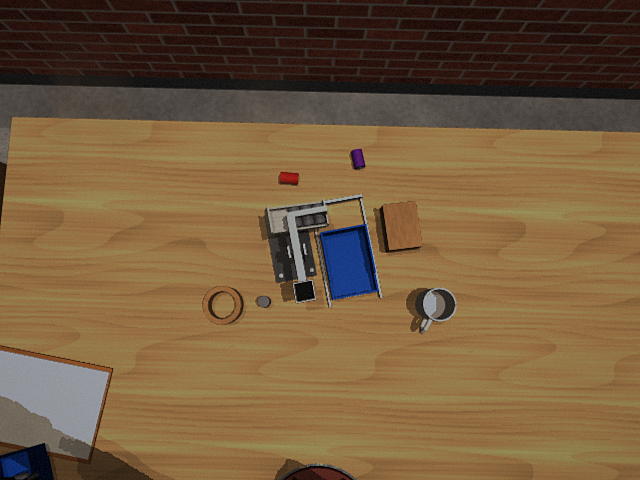

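The top view shows the blue bin at about (348,262) in its lane, the back stop at about (343,200), the dark paddle at (304,291) and the spare at (263,301). The scene view agrees, with the paddle at (301,185). I'll zoom in on both.

```bash
cat > h.py <<'E'
import numpy as np, cv2
from plant import robot
def cal(n):
    c=robot.get_calibration(n); f=240/np.tan(np.radians(c["vertical_fov"])/2)
    R,_=cv2.Rodrigues(c["rvec"]); return f,c["cx"],c["cy"],R,np.array(c["tvec"])
def plane(n,uv,z):
    f,cx,cy,R,t=cal(n); C=-R.T@t
    d=R.T@np.array([(uv[0]-cx)/f,(uv[1]-cy)/f,1]); return C+d*(z-C[2])/d[2]
def proj(n,P):
    f,cx,cy,R,t=cal(n); p=R@np.array(P)+t; return np.array([f*p[0]/p[2]+cx,f*p[1]/p[2]+cy])
E
python3 - <<'E'
import cv2
a=cv2.imread("pics/top0.png")[180:320,200:400]; cv2.imwrite("pics/topz.png",cv2.resize(a,(800,560),interpolation=cv2.INTER_CUBIC))
a=cv2.imread("pics/scene0.png")[165:365,195:435]; cv2.imwrite("pics/scz.png",cv2.resize(a,(720,600),interpolation=cv2.INTER_CUBIC))
E
```

```text
(no output)
```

View pics/topz.png

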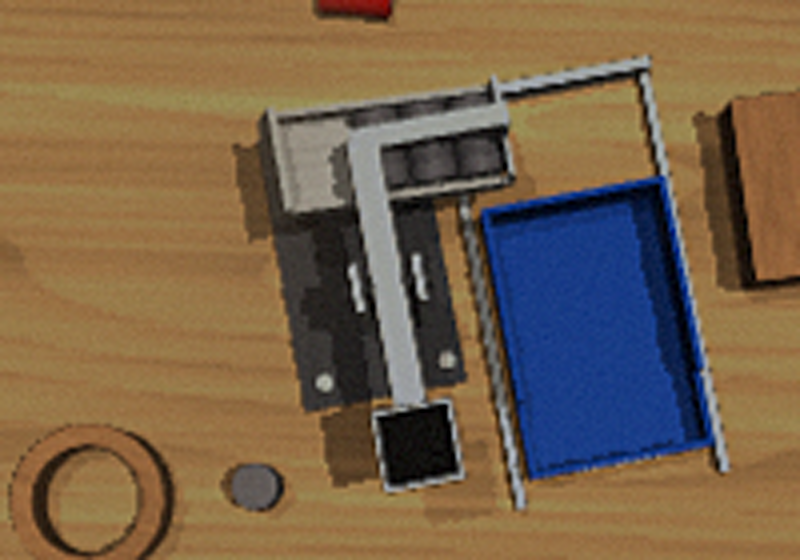

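View pics/scz.png

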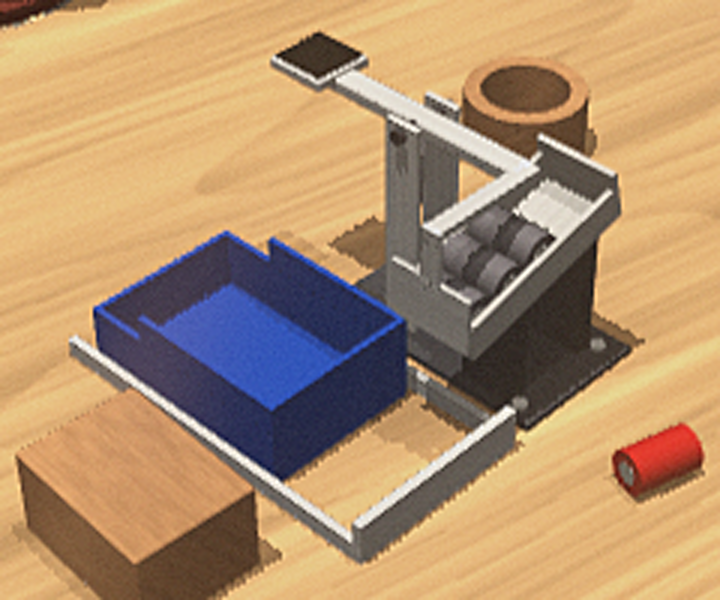

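Zoomed (4x), the paddle corners are at about (375,412), (452,401), (464,474) and (388,490). The bin's back rim corners are at (483,211) and (666,180), the near rail ends at (520,505) and (724,468), and the far end of the right rail and stop at (648,62).

Run:
```python
from h import *
from scipy.optimize import least_squares
im=cv2.imread("pics/top0.png"); hsv=cv2.cvtColor(im,cv2.COLOR_BGR2HSV)
roi=np.zeros(im.shape[:2],np.uint8); roi[180:320,290:400]=255
m=cv2.inRange(hsv,(105,120,30),(130,255,255))&roi
c=max(cv2.findContours(m,0,1)[0],key=cv2.contourArea); print("bin rect",cv2.minAreaRect(c))
b=cv2.boxPoints(cv2.minAreaRect(c)); P=np.array([plane("top",p,.06) for p in b]); print(P.round(4),P.mean(0).round(4))
roi[:]=0; roi[276:308,288:322]=255
m=(im.max(2)<40).astype(np.uint8)*255&roi
c=max(cv2.findContours(m,0,1)[0],key=cv2.contourArea); r=cv2.minAreaRect(c); print("pad top",r)
pt=plane("top",r[0],.16); print(pt)
s=cv2.imread("pics/scene0.png"); roi[:]=0; roi[170:200,280:322]=255
m=(s.max(2)<90).astype(np.uint8)*255&roi
c=max(cv2.findContours(m,0,1)[0],key=cv2.contourArea); r2=cv2.minAreaRect(c);print("pad sc",r2,plane("scene",r2[0],.16))
z=lambda u,v:(200+(u+.5)/4-.5,180+(v+.5)/4-.5)
pts={}
pts['railL']=plane("top",z(520,507),.014); pts['railR']=plane("top",z(725,469),.014)
pts['stopR']=plane("top",z(650,60),.03)
pts['padbox']=plane("top",z(420,445),.16)
pts['spare']=plane("top",z(257,487),.044)
pts['tape']=plane("top",z(92,495),.048)
for k,v in pts.items(): print(k,v.round(4))
# stand fit: near rail ends x=-167,y=-85+-62(outer approx), paddle (-123,30)
mod=np.array([[-.167,-.024],[-.167,-.146],[.0885,-.147],[-.123,.03]])
ob=np.array([pts['railL'][:2],pts['railR'][:2],pts['stopR'][:2],pt[:2]])
def tf(p,q): c,s=np.cos(p[2]),np.sin(p[2]); return p[:2]+q@np.array([[c,s],[-s,c]])
f=least_squares(lambda p:(tf(p,mod)-ob).ravel(),[.6,0,0]); print("stand",f.x,f.fun.reshape(-1,2).round(4))
c_,s_=np.cos(f.x[2]),np.sin(f.x[2]); Rt=np.array([[c_,s_],[-s_,c_]])
print("bin in stand",(Rt@(P.mean(0)[:2]-f.x[:2])), "spare",Rt@(pts['spare'][:2]-f.x[:2]))
```

```text
bin rect ((349.2473449707031, 261.4356689453125), (68.61123657226562, 47.88948059082031), 79.50852966308594)
[[ 0.6598  0.0128  0.06  ]
 [ 0.6832 -0.0972  0.06  ]
 [ 0.5262 -0.1276  0.06  ]
 [ 0.5037 -0.0194  0.06  ]] [ 0.5932 -0.0579  0.06  ]
pad top ((304.1081237792969, 290.6486511230469), (17.426292419433594, 17.09749412536621), 80.53767395019531)
[0.51897611 0.04336166 0.16      ]
pad sc ((300.70001220703125, 182.9000244140625), (12.969193458557129, 24.59674835205078), 63.43495178222656) [0.52511309 0.03929114 0.16      ]
railL [ 0.4882 -0.0159  0.014 ]
railR [ 0.5137 -0.1381  0.014 ]
stopR [ 0.7587 -0.0888  0.03  ]
padbox [0.5185 0.0423 0.16  ]
spare [0.4959 0.1384 0.044 ]
tape [0.489  0.2334 0.048 ]
stand [0.64622265 0.03848125 0.19655534] [[-0.0011 -0.0017]
 [-0.0027  0.0008]
 [ 0.003   0.0004]
 [ 0.0008  0.0005]]
bin in stand [-0.07076945 -0.08413285] spare [-0.12790335  0.12732467]
```

Stand pose is about (0.646, 0.0385) with yaw 11.3°, and the bin is at stand x ≈ -71 mm. Next I'll shut the gripper, go in front of the bin and push it home under guard.

```bash
cat >> h.py <<'E'
S=np.array([.6462,.0385]); YAW=.1966; ORI=[180,0,np.degrees(YAW)-180]
def W(x,y,ztip):
    c,s=np.cos(YAW),np.sin(YAW)
    return [S[0]+c*x-s*y, S[1]+s*x+c*y, ztip+robot.tip_reach]
def SX(p):
    d=np.array(p[:2])-S; c,s=np.cos(YAW),np.sin(YAW); return np.array([c*d[0]+s*d[1],-s*d[0]+c*d[1]])
def st(k=""):
    o=robot.observe(); print(k,round(o["time"],2),"stand",SX(o["tool_pos"]).round(4),"tipz",round(o["tool_pos"][2]-robot.tip_reach,4),"F",np.round(o["ft_force"],1))
E
python3 - <<'E'
from h import *
for a in [(-.21,-.085,.25),(-.21,-.085,.022),(-.085,-.085,.022),(-.126,.03,.2),(-.126,.03,.1)]: print(robot.ik(W(*a),ORI))
robot.set_gripper(0.0); st("shut")
robot.move_pose(W(-.21,-.085,.25),ORI); st("above")
robot.line_to(W(-.21,-.085,.022),vel=.2); st("low")
g=robot.line_to(W(-.165,-.085,.022),vel=.08,guard=8); st(g)
cv2.imwrite("pics/scene1.png",robot.grab_frame("scene")[100:360,180:480].repeat(2,0).repeat(2,1))
E
```

```text
[-26.83531251 -17.42959516 -14.44749696  92.9820982    0.
 -38.09966276]
[-26.83531251 -14.16524859 -35.63623154  68.52901706   0.
 -38.09966276]
[-18.90617263   7.08096559 -15.22369439  67.69534002   0.
 -30.17052288]
[ -9.6817016   -8.54868416 -11.99295788  86.55572628   0.
 -20.94605185]
[ -9.6817016   -7.34074537 -21.29980887  76.0409365    0.
 -20.94605185]
shut 0.87 stand [-0.3587  0.6178] tipz 0.2313 F [-0.6 -0.   0.3]
above 3.41 stand [-0.2098 -0.0846] tipz 0.25 F [0.5 0.3 0.4]
low 4.7 stand [-0.2094 -0.0854] tipz 0.0231 F [-0.3 -0.2 -0.1]
False 5.41 stand [-0.1652 -0.0849] tipz 0.022 F [-0.5 -0.5  0.2]
```

View pics/scene1.png

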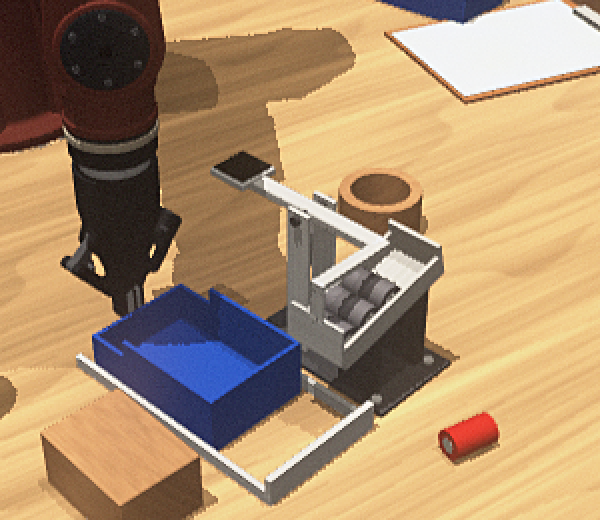

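The shut fingers (crop pixel ~(128,305)) stand just in front of the low front wall, centred. Now the push.

Run:
```python
from h import *
g=robot.line_to(W(-.105,-.085,.022),vel=.06,guard=12); st(g)
g=robot.line_to(W(-.080,-.085,.022),vel=.03,guard=12); st(g)
cv2.imwrite("pics/top2.png",cv2.resize(robot.grab_frame("top")[180:320,200:400],(800,560),interpolation=cv2.INTER_CUBIC))
cv2.imwrite("pics/scene2.png",cv2.resize(robot.grab_frame("scene")[165:365,195:435],(720,600),interpolation=cv2.INTER_CUBIC))
```

```text
False 6.61 stand [-0.105 -0.085] tipz 0.022 F [-0.3  0.4  0.4]
True 7.2 stand [-0.0887 -0.085 ] tipz 0.0214 F [ 0.6 -0.4  0.4]
```

View pics/top2.png

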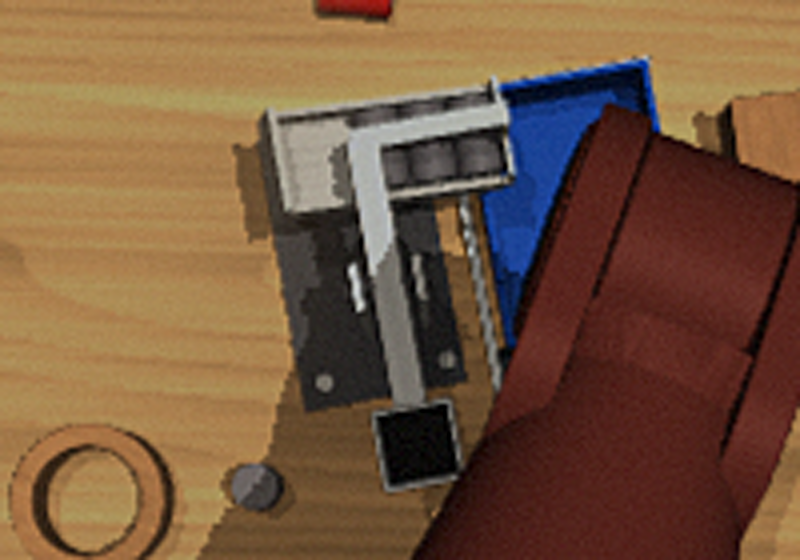

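View pics/scene2.png

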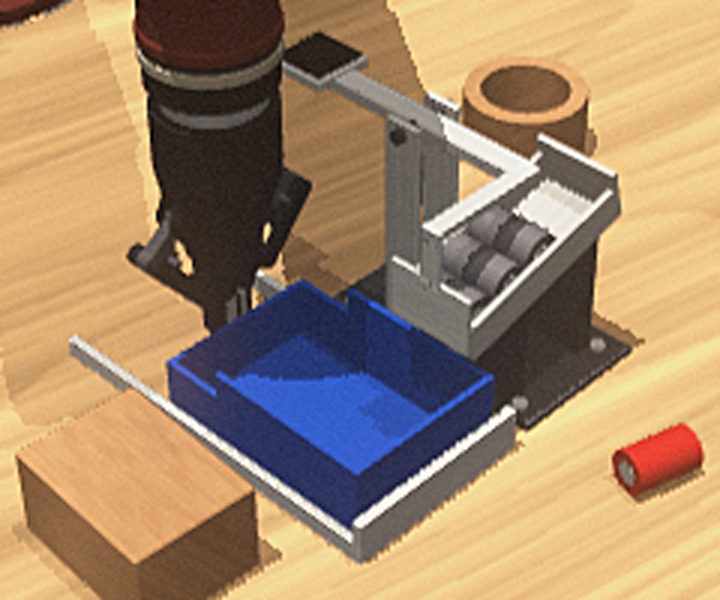

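The bin's back is against the stop: the back wall lies on the stop in the scene view at about (430,470), and the guard tripped at -88.7 mm against the expected -91. I'll back off, measure the bin's rear corners with the arm clear, and go above the paddle.

Run:
```python
from h import *
robot.line_to(W(-.15,-.085,.022),vel=.1)
robot.line_to(W(-.15,-.085,.215),vel=.2)
robot.move_pose(W(-.127,.03,.215),ORI); st("over pad")
im=robot.grab_frame("scene"); cv2.imwrite("pics/scene3.png",cv2.resize(im[125:365,175:435],(650,600),interpolation=cv2.INTER_CUBIC))
t=robot.grab_frame("top"); cv2.imwrite("pics/top3.png",cv2.resize(t[180:320,200:400],(800,560),interpolation=cv2.INTER_CUBIC))
```

```text
over pad 9.72 stand [-0.1272  0.0309] tipz 0.214 F [ 0.2  0.1 -0. ]
```

View pics/scene3.png

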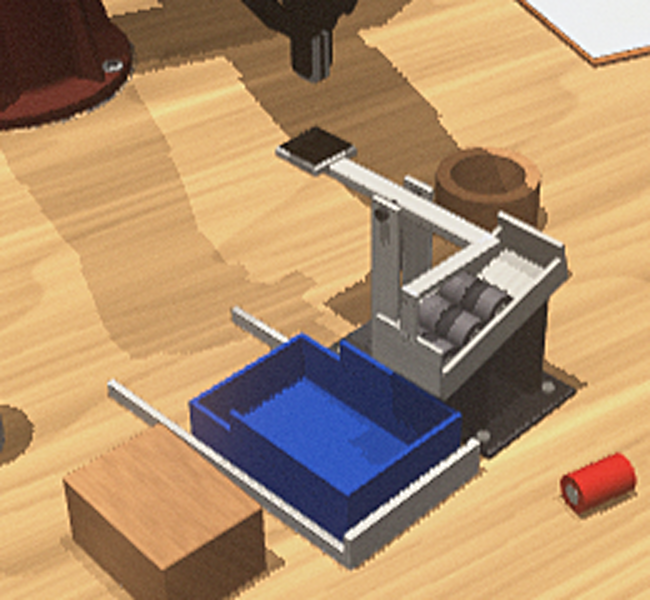

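View pics/top3.png

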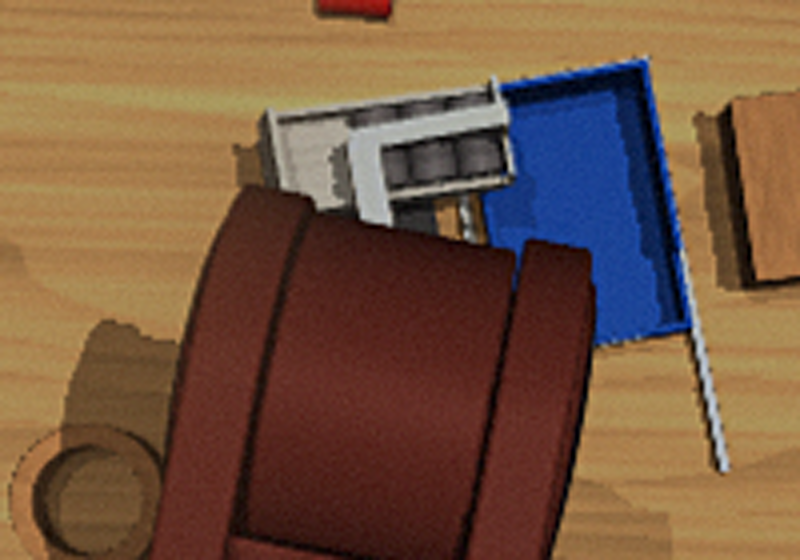

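The bin sits on the stop (rear right rim corner at top-crop (648,62)), the lever is still at rest, and the fingertips hang over the paddle. I'll check the corner numerically, then press.

Run:
```python
from h import *
p=SX(plane("top",(200+648.5/4-.5,180+62.5/4-.5),.06)); print("rear corner (home 80,-140)",p.round(4))
assert p[0]>.070
g=robot.line_to(W(-.127,.03,.168),vel=.15); st("above")
g=robot.line_to(W(-.127,.03,.108),vel=.05,guard=15); st(g)
robot.pause(.8); st("held")
im=robot.grab_frame("scene"); cv2.imwrite("pics/scene4.png",cv2.resize(im[125:365,175:435],(650,600),interpolation=cv2.INTER_CUBIC))
```

```text
rear corner (home 80,-140) [ 0.0783 -0.1414]
above 10.28 stand [-0.1272  0.0295] tipz 0.1681 F [0.1 0.1 0.5]
True 11.28 stand [-0.1263  0.0299] tipz 0.1151 F [-3.2  0.5 11.1]
held 12.08 stand [-0.1263  0.0299] tipz 0.1151 F [-4.1  0.3 10.1]
```

View pics/scene4.png

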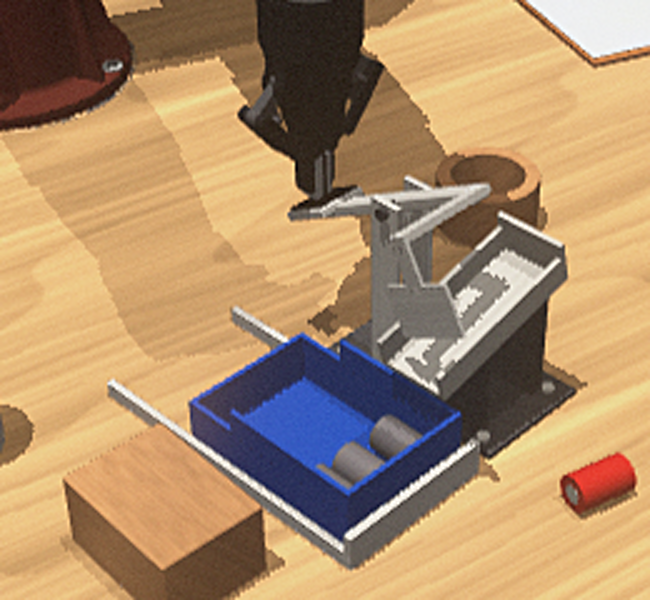

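The gate is up at (430,310), the chute is empty, and rollers lie in the bin at (395,437) and (355,462), with a third partly hidden behind the near wall at about (330,475). I'll let the paddle up gently and check.

Run:
```python
from h import *
robot.line_to(W(-.127,.03,.172),vel=.05); st("rel")
robot.line_to(W(-.127,.03,.25),vel=.15)
robot.move_pose([.25,.36,.36],ORI); st("clear"); robot.pause(.3)
im=robot.grab_frame("scene"); cv2.imwrite("pics/scene5.png",cv2.resize(im[125:365,175:435],(650,600),interpolation=cv2.INTER_CUBIC))
t=robot.grab_frame("top"); cv2.imwrite("pics/top5f.png",t); cv2.imwrite("pics/top5.png",cv2.resize(t[180:320,200:400],(800,560),interpolation=cv2.INTER_CUBIC))
```

```text
rel 13.43 stand [-0.1271  0.0301] tipz 0.1715 F [ 1.3  0.2 -0.6]
clear 15.63 stand [-0.3252  0.3923] tipz 0.2871 F [ 0.1 -0.3  0.2]
```

View pics/scene5.png

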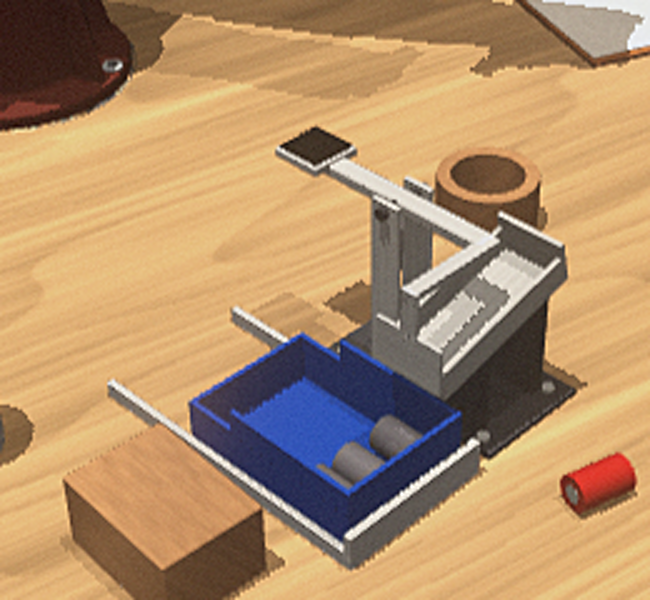

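View pics/top5.png

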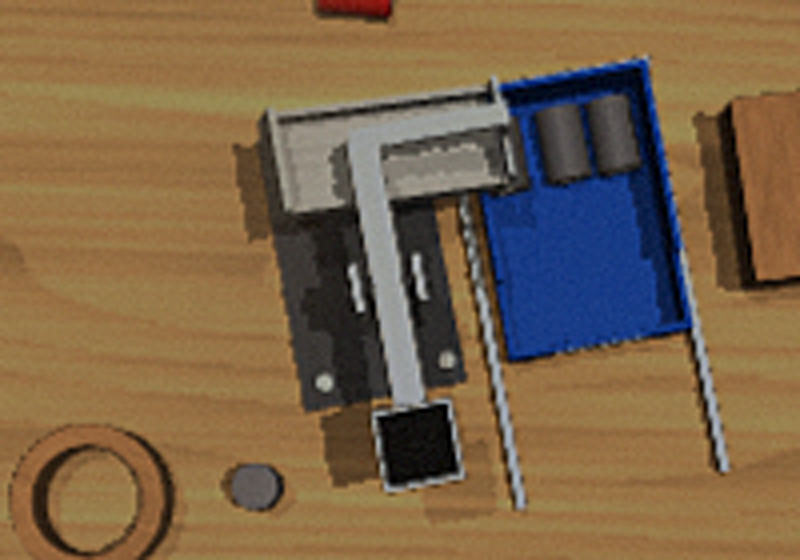

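The top view shows rollers at (615,133), (562,145) and one partly hidden under the mouth at (515,155). I'll check that all three lie at floor height by casting rays at z = 18 mm and reprojecting them into the scene view.

Run:
```python
from h import *
for u,v in [(615,133),(562,145),(517,155)]:
    for z in(.018,.06,.092):
        P=plane("top",(200+u/4,180+v/4),z); q=proj("scene",P)
        print((u,v),z,"stand",SX(P).round(3),"crop px",((q-[175,125])*2.5).round())
c,s=np.cos(YAW),np.sin(YAW)
for y in(-.045,-.03,-.14): 
  P=np.array(W(.045,y,0)); P[2]=.078; print("lip y",y,((proj("scene",P)-[175,125])*2.5).round())
im=cv2.imread("pics/scene5.png")[320:560,180:480]; cv2.imwrite("pics/scene5z.png",cv2.resize(im,(750,600),interpolation=cv2.INTER_CUBIC))
t=cv2.imread("pics/top5f.png")[190:240,310:370]; cv2.imwrite("pics/top5z.png",cv2.convertScaleAbs(cv2.resize(t,(720,600),interpolation=cv2.INTER_CUBIC),alpha=1.8))
```

```text
(615, 133) 0.018 stand [ 0.046 -0.12 ] crop px [332. 493.]
(615, 133) 0.06 stand [ 0.039 -0.115] crop px [329. 439.]
(615, 133) 0.092 stand [ 0.033 -0.111] crop px [326. 396.]
(562, 145) 0.018 stand [ 0.044 -0.087] crop px [365. 467.]
(562, 145) 0.06 stand [ 0.037 -0.083] crop px [361. 414.]
(562, 145) 0.092 stand [ 0.031 -0.08 ] crop px [358. 373.]
(517, 155) 0.018 stand [ 0.043 -0.059] crop px [392. 446.]
(517, 155) 0.06 stand [ 0.036 -0.056] crop px [387. 395.]
(517, 155) 0.092 stand [ 0.03  -0.054] crop px [384. 354.]
lip y -0.045 [409. 374.]
lip y -0.03 [424. 364.]
lip y -0.14 [308. 441.]
```

View pics/scene5z.png

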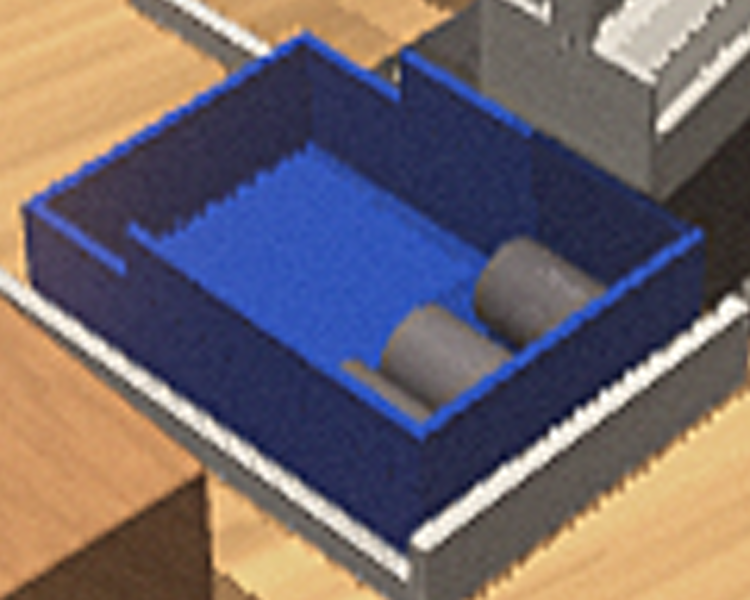

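View pics/top5z.png

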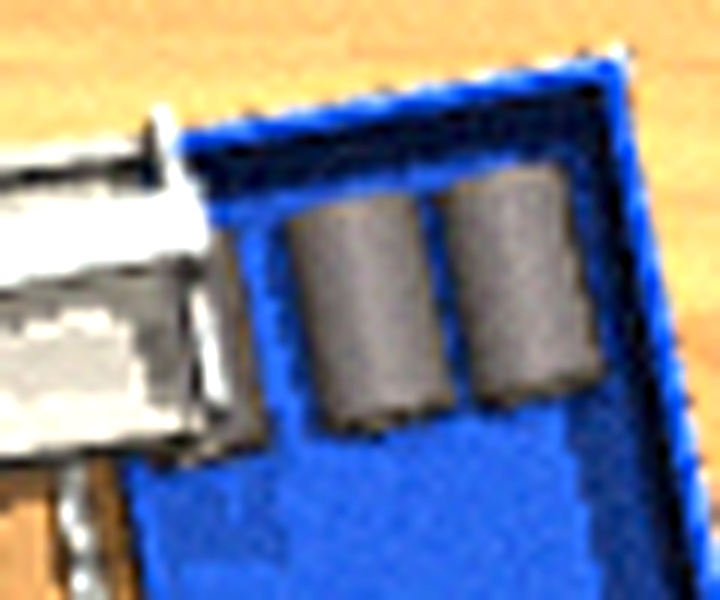

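All three reproject at floor height onto the rollers seen in the scene view, so they lie in the bin. The lever is at rest, the bin is home, and the arm is clear and touching nothing.

Run:
```python
from h import *
print(robot.job_done()); st("done")
```

```text
the job is handed in; nothing more can be done
None
the job is handed in; nothing more can be done
```

The job is handed in at about 16 s of the 43 s allowed; no verdict was reported.

- **Bin:** I pushed it home with the shut fingertips until the force guard tripped at the back stop. The camera put its rear corner at stand x ≈ 78 mm, against 80 mm when fully home. That is about 2 mm short and within the measurement error.
- **Paddle:** I pressed it until the force guard tripped at the stop, with about 11 N on the tool, and held it for 0.8 s. The chute was empty in the next picture, so I let the paddle up slowly.
- **Last checks:** Both views show the lever at rest, the gate closed, and three rollers on the bin floor at bin y of about -35, -2 and +26 mm. The third is partly hidden under the chute mouth in the top view, but it shows clearly in the scene view.
- **Other things on the table:** The tape, carton and spare look unmoved in both final pictures. The mug was outside the final crops, and the arm never came near it.

The pictures and force readings did not disagree anywhere.

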